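# Clamp, release and lift a cast lever off its check nest

## Task

The cast lever sits in its check nest with the toggle clamp open. Swing the clamp's red handle over centre so that it locks down on the lever, leave it locked for two seconds while the probes read, then swing it fully back open with the lever still in its seat. Lift the lever by its balance point and finish holding it level and in line with its seat, about 100 mm straight above it, with nothing else touching it, so the nest can be inspected; do not disturb the other things on the table.

Things in the scene. Friction and masses are not known exactly. Their poses are not given: they have to be found in the camera images.
- nest: check nest fixed to the table: blue plate 290 (x) x 220 (y) x 12 mm, origin under its centre. The lever lies along its +x at y -50 mm on steel rests at x -95 (with a 20 mm locating pin standing 15 mm into the hub's bore) and x +95. Guide cheeks at x 52 stand 2 mm off the arm, 46 mm high; probe blocks 52 mm high beyond both lever ends. The toggle clamp stands at x 95, y 28 and faces -y
- nest_seat (a point): centre of the hub rest's top face (nest x -95, y -50, z 30 mm), same axes as the nest; the lever's origin is here when it is seated
- lever: loose cast aluminium lever, 0.3 to 0.5 kg, 231 mm long: hub 54 mm across, 40 high, 25 mm bore; arm 14 mm thick, from 4 to 24 mm above the underside (24 mm thick up to 38 mm from the hub's axis); small boss 29 mm across, 28 high, 190 mm from the hub's axis. Origin on the hub's axis at the underside, x along the arm, z up; starts seated 30 mm above the table, axes parallel to the nest's
- lever_balance (a point): balance point (centre of mass) of the lever, in the middle of the arm's thickness: 58 mm from the hub's axis towards the small end, 17 mm above the underside; same axes as the lever
- clamp_handle (a joint): angle of the clamp's handle, rad: 0 fully open (its rest), grows as it swings up and over towards the lever; the spring tip meets the lever at about 1.25, dead centre 1.50, locked against its stop at 1.56. Pushing through dead centre takes about 3 N at the grip, as does pulling it back; past centre it snaps home and stays. Let go in the first half of its swing it falls back open
- clamp_bar (a joint): angle of the clamp's bar, rad, linked to the handle: 0 open (bar upright, its end about 155 mm above the table), about 1.53 locked (bar level, reaching 65 mm from its pivot to over the lever's small boss)
- clamp_pivot (a point): pivot of the clamp's handle, fixed to the nest (nest x 95, y 0, z 48.5 mm); the hinge line is the nest's x axis. At joint value q the handle leans 1.379 - q rad from vertical, towards the nest's +y where that is positive, towards the lever where negative
- clamp_grip (a point): middle of the handle's red grip, on the handle's axis, 115 mm from the pivot; the grip is a round bar 19 mm thick, from 70 to 147 mm from the pivot. It turns with the handle
- clamp_tip: black rubber tip, 17 mm across, on a spring spindle at the bar's end; it presses on the top of the lever's small boss with about 9 N when locked
- plug_gauge: bystander: steel plug gauge with an aluminium handle, 94 mm long, 22 mm thick, lying on the nest plate; origin under its middle, x along it
- caliper: bystander: steel caliper with a black slide, 235 mm long, 14 mm high, lying on the table beside the nest on the lever's side; origin under the middle of its beam, x along it
- driver: bystander: screwdriver with yellow handle, 170 mm long, lying on the table beside the nest on the clamp's side; origin under it, x along it
- carton: bystander: small cardboard carton 110 x 160 x 75 mm; origin under its centre
- phone: bystander: red phone 76 x 155 x 11 mm; origin under its centre
- reel: bystander: white component reel, disc 178 mm across and 12.5 mm high; origin under its centre
- cleaner_bottle: bystander: white bottle 60 mm across, 150 mm high; origin under its centre

How it is judged:
By the outcome, as a careful person would: the job done as asked, in the order asked, and still so for the second after the job is handed in, while the arm keeps its last pose, push and grip.
It also fails if it takes over 64 s, if anything falls off the work surface, if the arm or the gripper's body presses on something with over 40 N, if the wrist force passes 120 N, or if a joint passes its speed limit or range.

## Robot

A 7-joint arm with a two-finger parallel gripper is mounted at the origin on the work surface. World frame = base frame: x ahead of the robot, y to its left, z up, the work surface at z = 0. Lengths are in m, angles in rad, forces in N, time in s.
With the tool pointing down it reaches from about 0.425 to 0.925 m from the base axis. Payload 6.8 kg.
Tool frame: the origin (TCP) lies on the centre line of the jaws, within the pads' length; the fingertips stand 11 mm ahead of it and the grasp point (between the pads) lies 8 mm behind it; z points along the fingers, y is the direction in which the jaws open and shut (so a half turn about z gives the same grasp; the last joint's range is limited). The gripper opens to 85 mm and grips with 20 to 120 N. Pads are 22 mm wide; open, the fingers measure 114 mm over their backs; the gripper's body (76 mm by 85 mm) begins 54 mm behind the grasp point. The pads swing forward as they close: fully open they stand 13 mm farther back than shut.
Start: joints at [1.149, 0.477, 0.022, 1.555, -0.011, 1.109, -0.083], TCP at [0.208, -0.642, 0.242] pointing down, gripper open.
Joint ranges: [-2.96, 2.96], [-0.34, 2.1], [-1.41, 1.46], [0.24, 2.44], [-1.37, 4.51], [0.17, 1.92], [-2.96, 2.96]. Speed limits (rad/s): [2.39, 2.39, 3.14, 3.14, 3.14, 3.14, 3.14].

## Interface

Orientations are given as a rotation vector (axis times angle).
In Python, from bench import r gives the robot as it stands.
- The arm moves only by the tool send_rows, never from a script. Its argument "deltas" is a list of rows, each a list of 7 numbers: the opening, from 0 (shut) to 1 (fully open), then the shift along the tool's x, y, z as a fraction of full scale, then the turn, a rotation vector about the tool's x, y, z as a fraction of full scale. In form: [[hand, x, y, z, ax, ay, az], ...]. A call has 1 to 20 rows; each row is the pose to reach, as a shift and turn from the pose commanded when the call began, along the tool's axes at that moment, turning the shorter way round; what a row does not reach only later rows make up. Full scale, the value 1, is 150 mm for a shift and 180 degrees for a turn. A row lasts 1/12 s, in which the tool goes at most 41.7 mm and 7.16 degrees, less where a joint would pass 70% of its speed; a pose out of reach is approached as far as the arm can. A call with a number of a shift or a turn outside -1 to 1 is refused whole. A call with a gripper value outside its range is refused whole. The fingers move at their own pace and stop on an object; "squeeze" is the grip in N (left out, the last holds). Time passes only in rows, so rows that repeat a pose let the fingers close. It gives the time, the measured TCP pose, the force and the opening at its end, in the units of the state.
- r.get_obs(): the state, without advancing time (a new reading comes with each control period).
- r.grab_frame(name): name is "scene" or "top"; returns a dict with "pixels" (400x640x3 uint8, red, green, blue), "camera_matrix" (3x3 intrinsics, pixels), "rvec" (rotation vector, rad) and "tvec" (3), from world to camera coordinates, as OpenCV has them. Camera axes: x right, y down, z forward; pixel columns grow to the right and rows downward; lengths in m; the calibration is good to about 2 mm. A picture is of the moment at which its call begins. There is no depth.
- r.hand_in(): hands the job in, once; it reports no verdict.
The state is a dict: "clock": time; "joints": joint angles; "qvel": joint speeds; "tau": joint torques, N m; "tcp_pos": TCP position; "orientation": TCP orientation; "contact_force": force on the tool from outside, world axes, zero at the start; "moment": the same for the moment, N m; "grip_width": finger opening in m.
Only numpy, scipy, OpenCV 4.12 (cv2) and the standard library are available. Lean on these libraries where they do the work, as an engineer would, in place of code of your own. Each camera call takes 0.05 s, during which the arm holds its last target. There are 200 camera calls.

## Working session

There is one attempt and no reset: what is moved stays moved. The work goes in short steps, Python scripts to look and compute and a tool call to move; the robot and the scene stay as the last step left them, time stands still between calls to the robot, and variables do not carry over. Pictures are saved under pics/ and viewed, about 8 in all and at most 12, crops included, and the job is handed in when it is done.

Besides the shell and the picture viewer there is one more tool, called after ">>>" by a JSON object that holds its "fn" and its "kwargs", one argument or row to a line. send_rows: Moves the arm, as the interface text tells. Shift numbers are shares of 150 mm and turn numbers shares of 180 degrees, none past 1 either way. Its arguments: {"type":"object","properties":{"deltas":{"type":"array","items":{"type":"array","items":{"type":"number"}}},"squeeze":{"type":"number"}},"required":["deltas"]}

```bash
ls; mkdir -p pics
python3 - <<'E'
from bench import r
import cv2
print(r.get_obs())
for n in("scene","top"):
    f=r.grab_frame(n); cv2.imwrite(f"pics/{n}0.png",f["pixels"][:,:,::-1]); print(n,f["camera_matrix"],f["rvec"],f["tvec"])
E
```

```text
pics
{'clock': 0.0, 'joints': array([ 1.14892127,  0.47786049,  0.02231615,  1.55647391, -0.01151578,
        1.1093055 , -0.08309853]), 'qvel': array([-3.86092915e-04,  9.46812604e-04,  5.05675474e-05, -8.27928519e-04,
        5.59056039e-04, -1.65599949e-03,  9.67503796e-05]), 'tau': array([ 6.48267292e-05, -5.96452403e+01,  1.60780896e+00, -2.81194693e+01,
        1.23879997e-02,  9.43841762e-03,  1.43794864e-05]), 'tcp_pos': array([ 0.20816136, -0.64148066,  0.24127527]), 'orientation': array([-3.10114917e+00, -4.90621525e-01,  6.56547925e-04]), 'contact_force': array([ 0.47560219, -0.26356781, -0.77572493]), 'moment': array([ 0.00037562, -0.0365757 , -0.02791501]), 'grip_width': 0.08535487791775315}
scene [[375.31068365   0.         317.53751153]
 [  0.         375.31068365 198.04561843]
 [  0.           0.           1.        ]] [ 2.17440225  0.70108224 -0.32726121] [-0.37993575 -0.12437755  1.50429408]
top [[485.27517073   0.         320.91382576]
 [  0.         485.27517073 200.42898597]
 [  0.           0.           1.        ]] [ 2.16463476 -2.21193152  0.09224312] [-0.03758716  0.4779006   1.71099518]
```

View pics/top0.png

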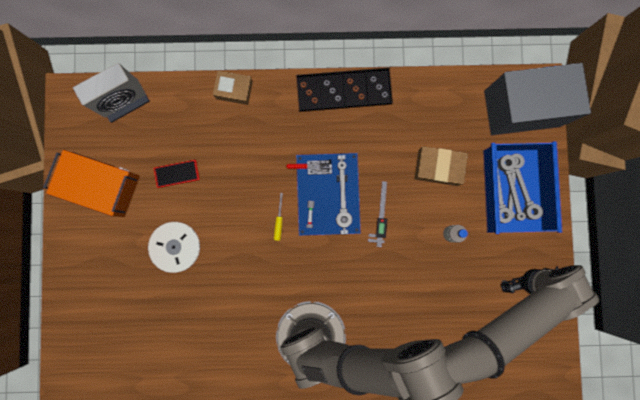

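View pics/scene0.png

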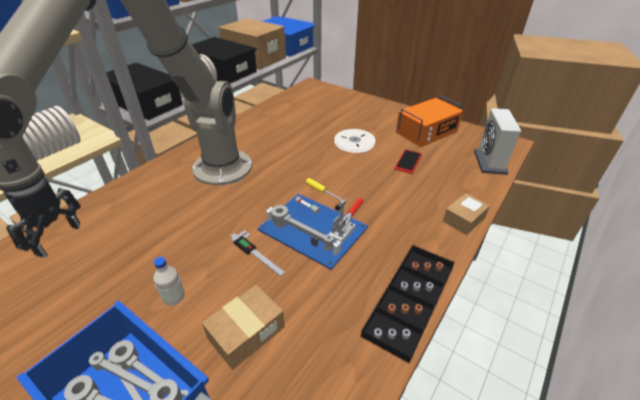

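The top view shows the nest's blue plate at about (328,194). The lever's hub is at (344,218) and its boss at (342,160). The open red handle points left at (297,166), so the nest axes lie near the world axes. Next I'll measure its pose.

```bash
cat > h.py <<'E'
import numpy as np,cv2
from bench import r
from scipy.spatial.transform import Rotation as R
def cast(f,px,z):
    M,_=cv2.Rodrigues(f["rvec"]);t=f["tvec"]
    p=cv2.undistortPoints(np.float64(px).reshape(-1,1,2),f["camera_matrix"],None)[:,0]
    d=np.c_[p,np.ones(len(p))]@M; c=-M.T@t
    return c+d*((z-c[2])/d[:,2])[:,None]
def proj(f,P): return cv2.projectPoints(np.float64(P).reshape(-1,1,3),f["rvec"],f["tvec"],f["camera_matrix"],None)[0][:,0]
def blue(f,box):
    h=cv2.cvtColor(f["pixels"],cv2.COLOR_RGB2HSV); m=cv2.inRange(h,(100,120,50),(125,255,255))
    k=np.zeros_like(m);x0,y0,x1,y1=box;k[y0:y1,x0:x1]=m[y0:y1,x0:x1]; return k
E
python3 - <<'E'
from h import *
for n,box in(("top",(280,135,375,250)),("scene",(245,180,380,275))):
    f=r.grab_frame(n);m=blue(f,box);ys,xs=np.nonzero(m)
    hull=cv2.convexHull(np.c_[xs,ys].astype(np.float32))[:,0]
    # raise boundary
    P=cast(f,hull,.012)[:,:2]
    rc=cv2.minAreaRect((P*1000).astype(np.float32));print(n,rc,cv2.boxPoints(rc).round(1).tolist())
f=r.grab_frame("top");c=f["pixels"][135:250,270:400,::-1]
cv2.imwrite("pics/crop1.png",cv2.resize(c,None,fx=5,fy=5,interpolation=cv2.INTER_CUBIC))
h=cv2.cvtColor(f["pixels"],cv2.COLOR_RGB2HSV);m=cv2.inRange(h,(0,150,80),(8,255,255));m[:, :270]=0;m[:,340:]=0;m[:140]=0;m[190:]=0
ys,xs=np.nonzero(m);print("red",xs.min(),xs.max(),ys.min(),ys.max(),cast(f,[[xs.mean(),ys.mean()]],.07))
E
```

```text
top ((501.406005859375, -73.6314468383789), (286.8040466308594, 215.5865936279297), 0.8455359935760498) [[356.3999938964844, 32.0], [359.6000061035156, -183.5], [646.4000244140625, -179.3000030517578], [643.2000122070312, 36.29999923706055]]
scene ((503.25921630859375, -76.87010192871094), (286.8080749511719, 219.15301513671875), 0.7131031155586243) [[358.5, 30.899999618530273], [361.20001220703125, -188.1999969482422], [648.0, -184.6999969482422], [645.2999877929688, 34.5]]
red 286 306 163 168 [[0.59544205 0.04168447 0.07      ]]
```

View pics/crop1.png

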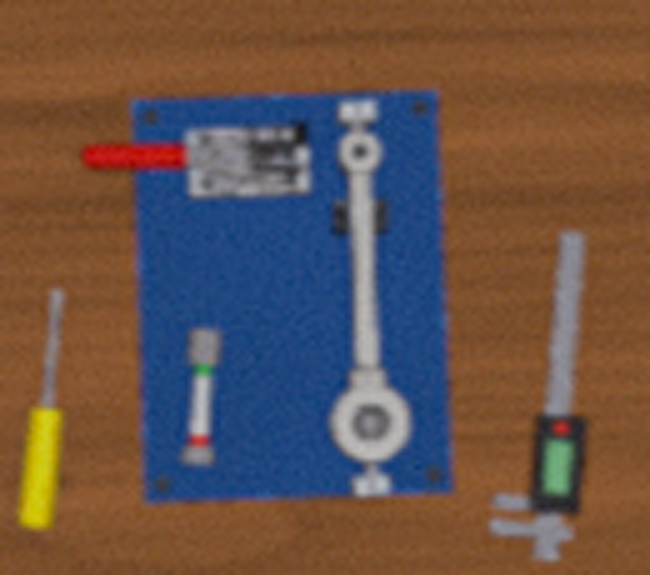

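The crop shows the hub at crop (371,424), the boss at (360,152), the handle at (82–185,156), and the upright bar near (300,130). I'll refine the pose from the lever circles and set up a helper that plans moves.

```bash
cat >> h.py <<'E'
def delta(pos,Rm,p0=None,R0=None):
    "shift/turn numbers from commanded pose to target"
    o=r.get_obs()
    p0=o["tcp_pos"] if p0 is None else np.array(p0); R0=R.from_rotvec(o["orientation"]) if R0 is None else R0
    return np.r_[R0.inv().apply(np.array(pos)-p0)/.15,(R0.inv()*Rm).as_rotvec()/np.pi].round(4)
def down(yaw): # tool z down, tool y at world angle yaw
    y=np.array([np.cos(yaw),np.sin(yaw),0]);z=np.array([0,0,-1.]);return R.from_matrix(np.c_[np.cross(y,z),y,z])
E
python3 - <<'E'
from h import *
f=r.grab_frame("top");g=f["pixels"].astype(int)
m=((g.max(2)-g.min(2)<50)&(g.min(2)>135)).astype(np.uint8)*255
for nm,(x0,y0,x1,y1),z in(("hub",(334,208,356,228),.07),("boss",(337,159,348,170),.058)):
    k=np.zeros_like(m);k[y0:y1,x0:x1]=m[y0:y1,x0:x1]
    c=max(cv2.findContours(k,0,2)[0],key=cv2.contourArea)
    (x,y),rad=cv2.minEnclosingCircle(c);mo=cv2.moments(c)
    print(nm,(x,y),rad,(mo["m10"]/mo["m00"],mo["m01"]/mo["m00"]),cast(f,[[x,y],[mo["m10"]/mo["m00"],mo["m01"]/mo["m00"]]],z).round(4))
# grip axis from both views: red pixel line
for n,(x0,y0,x1,y1) in(("top",(270,140,340,190)),("scene",(340,190,370,235))):
    f=r.grab_frame(n);h=cv2.cvtColor(f["pixels"],cv2.COLOR_RGB2HSV);m=cv2.inRange(h,(0,150,60),(8,255,255))|cv2.inRange(h,(172,150,60),(180,255,255))
    k=np.zeros_like(m);k[y0:y1,x0:x1]=m[y0:y1,x0:x1];ys,xs=np.nonzero(k)
    print(n,len(xs),xs.mean(),ys.mean(),xs.min(),xs.max())
    for c,yaw in(((.5023,-.0753),.0136),):
        q=0;th=1.379-q
        P=[]
        for L in(.070,.1085,.147):
            v=np.array([.095,L*np.sin(th)]);C,S=np.cos(yaw),np.sin(yaw)
            P.append([c[0]+C*v[0]-S*v[1],c[1]+S*v[0]+C*v[1],.0485+L*np.cos(th)])
        print("pred",np.round(P,4).tolist(),proj(f,P).round(1).tolist())
        w=lambda a,b,z:[c[0]+C*a-S*b,c[1]+S*a+C*b,z]
        print("hub,boss pred",proj(f,[w(-.095,-.05,.07),w(.095,-.05,.058)]).round(1).tolist())
d=down(.0136);print(delta([.5957,.039,.26],d))
E
```

```text
hub (343.5, 217.1666717529297) 9.180388450622559 (343.7631327602674, 218.17765042979943) [[ 0.4136 -0.1239  0.07  ]
 [ 0.4101 -0.1247  0.07  ]]
boss (341.5, 165.0) 4.031229019165039 (341.56756756756755, 165.06756756756758) [[ 0.5968 -0.1222  0.058 ]
 [ 0.5966 -0.1225  0.058 ]]
top 101 295.6039603960396 165.76237623762376 286 306
pred [[0.5964, -0.0053, 0.0618], [0.5958, 0.0325, 0.0692], [0.5953, 0.0703, 0.0765]] [[308.1, 165.6], [297.2, 165.7], [286.1, 165.8]]
hub,boss pred [[344.3, 218.8], [342.0, 164.7]]
scene 112 355.79464285714283 205.46428571428572 348 362
pred [[0.5964, -0.0053, 0.0618], [0.5958, 0.0325, 0.0692], [0.5953, 0.0703, 0.0765]] [[349.4, 214.9], [355.6, 206.8], [361.6, 198.9]]
hub,boss pred [[279.2, 210.5], [328.7, 237.7]]
[ 3.8577e+00 -3.5210e+00 -1.1800e-01 -1.0000e-04 -1.0000e-04 -4.0450e-01]
```

>>> {"fn": "send_rows", "kwargs": {
  "deltas": [
    [1, 0.2, -0.18, -0.06, 0, 0, 0],
    [1, 0.4, -0.36, -0.12, 0, 0, 0],
    [1, 0.6, -0.54, -0.12, 0, 0, 0],
    [1, 0.8, -0.72, -0.12, 0, 0, 0],
    [1, 0.96, -0.88, -0.12, 0, 0, 0]
  ],
  "squeeze": 20
}}

```text
clock: 0.82
tcp_pos: [0.3063, -0.4695, 0.2607]
orientation: [3.102, 0.493, 0.002]
contact_force: [0.6, 0.8, -0.4]
grip_width: 0.0856
```

>>> {"fn": "send_rows", "kwargs": {
  "deltas": [
    [1, 0.2, -0.18, 0, 0, 0, 0],
    [1, 0.4, -0.36, 0, 0, 0, 0],
    [1, 0.6, -0.54, 0, 0, 0, 0],
    [1, 0.8, -0.72, 0, 0, 0, 0],
    [1, 0.96, -0.88, 0, 0, 0, 0]
  ]
}}

```text
clock: 1.23
tcp_pos: [0.4023, -0.2994, 0.2607]
orientation: [3.102, 0.494, 0.002]
contact_force: [1.0, 0.3, -0.1]
grip_width: 0.0856
```

>>> {"fn": "send_rows", "kwargs": {
  "deltas": [
    [1, 0.2, -0.18, 0, 0, 0, 0],
    [1, 0.4, -0.36, 0, 0, 0, 0],
    [1, 0.6, -0.54, 0, 0, 0, 0],
    [1, 0.8, -0.72, 0, 0, 0, 0],
    [1, 0.96, -0.88, 0, 0, 0, 0]
  ]
}}

```text
clock: 1.65
tcp_pos: [0.4984, -0.1292, 0.2607]
orientation: [-3.103, -0.493, -0.002]
contact_force: [0.1, -0.9, 0.2]
grip_width: 0.0852
```

>>> {"fn": "send_rows", "kwargs": {
  "deltas": [
    [1, 0.1, -0.09, 0, 0, 0, -0.035],
    [1, 0.2, -0.18, 0, 0, 0, -0.07],
    [1, 0.3, -0.27, 0, 0, 0, -0.105],
    [1, 0.4, -0.36, 0, 0, 0, -0.14],
    [1, 0.5, -0.45, 0, 0, 0, -0.175],
    [1, 0.6, -0.54, 0, 0, 0, -0.21],
    [1, 0.7, -0.63, 0, 0, 0, -0.245],
    [1, 0.8, -0.72, 0, 0, 0, -0.28],
    [1, 0.9, -0.81, 0, 0, 0, -0.315],
    [1, 0.98, -0.88, 0, 0, 0, -0.35],
    [1, 0.98, -0.88, 0, 0, 0, -0.385],
    [1, 0.98, -0.88, 0, 0, 0, -0.4045],
    [1, 0.98, -0.88, 0, 0, 0, -0.4045],
    [1, 0.98, -0.88, 0, 0, 0, -0.4045]
  ]
}}

```text
clock: 2.82
tcp_pos: [0.5961, 0.0386, 0.2602]
orientation: [-2.209, -2.234, 0.0]
contact_force: [-0.6, -0.0, 0.5]
grip_width: 0.0853
```

Run:
```python
from h import *
o=r.get_obs();print(o["clock"],o["tcp_pos"],o["joints"].round(3),o["contact_force"],R.from_rotvec(o["orientation"]).as_matrix().round(3))
c=np.array([.502,-.0745]);a=.0136;C,S=np.cos(a),np.sin(a)
w=lambda x,y,z:np.array([c[0]+C*x-S*y,c[1]+S*x+C*y,z])
p0=w(.095,.115*np.sin(1.379),.0485+.115*np.cos(1.379))
print("grasp tgt",p0);print(delta(p0+[0,0,-.008],down(a)))
for q in np.linspace(0,1.56,14):
    t=1.379-q;p=w(.095,.115*np.sin(t),.0485+.115*np.cos(t))
    print(round(q,2),delta(p,down(a),p0,down(a)))
```

```text
2.8167 [0.59611182 0.03857687 0.26024991] [ 0.274  0.392 -0.577  1.697  0.233  1.122 -0.359] [-0.57496379 -0.01016254  0.48029197] [[-0.011  1.    -0.   ]
 [ 1.     0.011 -0.   ]
 [-0.    -0.    -1.   ]]
grasp tgt [0.59545594 0.03967281 0.0704216 ]
[ 7.5000e-03 -4.2000e-03  1.3189e+00 -0.0000e+00  0.0000e+00 -7.0000e-04]
0.0 [0. 0. 0. 0. 0. 0.]
0.12 [-0.0229 -0.     -0.089   0.      0.      0.    ]
0.24 [-0.0563 -0.     -0.1747  0.      0.      0.    ]
0.36 [-0.0997 -0.     -0.2558  0.      0.      0.    ]
0.48 [-0.1525 -0.     -0.331   0.      0.      0.    ]
0.6 [-0.214   0.     -0.3994  0.      0.      0.    ]
0.72 [-0.2832  0.     -0.46    0.      0.      0.    ]
0.84 [-0.3591  0.     -0.5118  0.      0.      0.    ]
0.96 [-0.4407 -0.     -0.5542  0.      0.      0.    ]
1.08 [-0.5268  0.     -0.5865  0.      0.      0.    ]
1.2 [-0.6161 -0.     -0.6083  0.      0.      0.    ]
1.32 [-0.7074 -0.     -0.6192  0.      0.      0.    ]
1.44 [-0.7993 -0.     -0.6191  0.      0.      0.    ]
1.56 [-0.8906 -0.     -0.608   0.      0.      0.    ]
```

>>> {"fn": "send_rows", "kwargs": {
  "deltas": [
    [1, 0.007, -0.004, 0.25, 0, 0, 0],
    [1, 0.007, -0.004, 0.5, 0, 0, 0],
    [1, 0.007, -0.004, 0.75, 0, 0, 0],
    [1, 0.007, -0.004, 0.95, 0, 0, 0]
  ]
}}

```text
clock: 3.15
tcp_pos: [0.5946, 0.0391, 0.1155]
orientation: [-2.209, -2.233, 0.002]
contact_force: [-0.6, 0.2, -0.3]
grip_width: 0.0855
```

>>> {"fn": "send_rows", "kwargs": {
  "deltas": [
    [1, 0, 0, 0.1, 0, 0, 0],
    [1, 0, 0, 0.2, 0, 0, 0],
    [1, 0, 0, 0.3, 0, 0, 0],
    [1, 0, 0, 0.37, 0, 0, 0],
    [0.5, 0, 0, 0.37, 0, 0, 0],
    [0.4, 0, 0, 0.37, 0, 0, 0],
    [0, 0, 0, 0.37, 0, 0, 0],
    [0, 0, 0, 0.37, 0, 0, 0],
    [0, 0, 0, 0.37, 0, 0, 0],
    [0, 0, 0, 0.37, 0, 0, 0],
    [0, 0, 0, 0.37, 0, 0, 0],
    [0, 0, 0, 0.37, 0, 0, 0],
    [0, 0, 0, 0.37, 0, 0, 0],
    [0, 0, 0, 0.37, 0, 0, 0],
    [0, 0, 0, 0.37, 0, 0, 0]
  ]
}}

```text
clock: 4.4
tcp_pos: [0.5958, 0.0399, 0.0632]
orientation: [2.206, 2.236, 0.001]
contact_force: [-2.0, -1.4, 6.2]
grip_width: 0.018
```

Run:
```python
from h import *
o=r.get_obs();print(o)
f=r.grab_frame("scene");cv2.imwrite("pics/s2.png",cv2.resize(f["pixels"][120:280,230:430,::-1],None,fx=4,fy=3.7,interpolation=cv2.INTER_CUBIC))
```

```text
{'clock': 4.4, 'joints': array([ 0.19313132,  0.61987325, -0.48639528,  1.85360303,  0.40309631,
        0.76599857, -0.49771768]), 'qvel': array([-6.67392472e-04, -6.26954969e-04, -5.78706927e-04,  8.22781953e-04,
        8.25068160e-05,  3.45035842e-03,  1.15504680e-03]), 'tau': array([-2.24907333e-01, -5.43312657e+01, -6.31796166e+00, -1.95827615e+01,
        1.88838998e-01, -6.69026580e-01,  4.17595601e-02]), 'tcp_pos': array([0.59580659, 0.03994471, 0.0631807 ]), 'orientation': array([2.20582496e+00, 2.23591399e+00, 6.05080278e-04]), 'contact_force': array([-1.9602386 , -1.38982364,  6.19371114]), 'moment': array([-0.11159249,  0.47085407, -0.06554536]), 'grip_width': 0.017969039509230785}
```

View pics/s2.png

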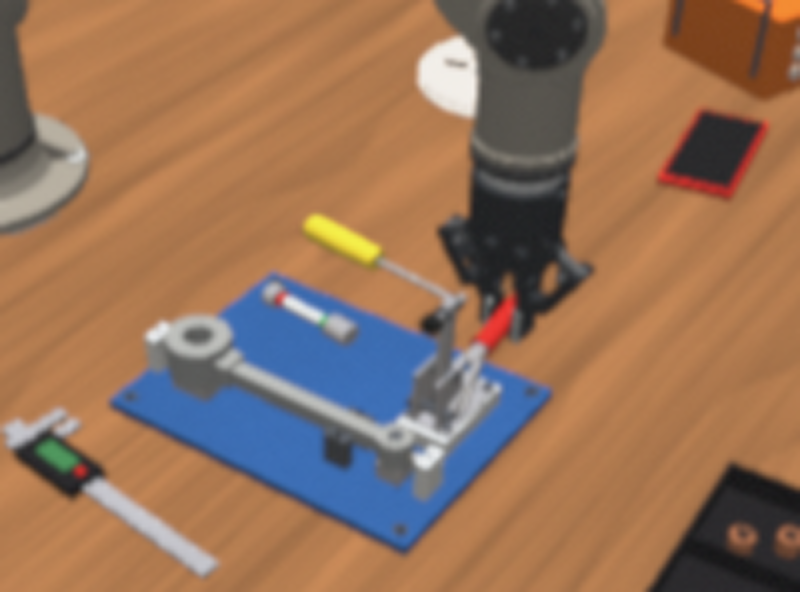

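The crop shows the jaws closed around the red grip at (495,320), with the bar upright clear of the hand. Now I'll swing it along the arc.

>>> {"fn": "send_rows", "kwargs": {
  "deltas": [
    [0, -0.023, 0, -0.089, 0, 0, 0],
    [0, -0.056, 0, -0.175, 0, 0, 0],
    [0, -0.1, 0, -0.256, 0, 0, 0],
    [0, -0.152, 0, -0.331, 0, 0, 0],
    [0, -0.214, 0, -0.4, 0, 0, 0],
    [0, -0.283, 0, -0.46, 0, 0, 0],
    [0, -0.359, 0, -0.512, 0, 0, 0],
    [0, -0.441, 0, -0.554, 0, 0, 0],
    [0, -0.527, 0, -0.586, 0, 0, 0],
    [0, -0.616, 0, -0.608, 0, 0, 0],
    [0, -0.616, 0, -0.608, 0, 0, 0]
  ]
}}

```text
clock: 5.37
tcp_pos: [0.5968, -0.0557, 0.155]
orientation: [2.21, 2.231, -0.001]
contact_force: [-0.5, 0.8, 2.2]
grip_width: 0.0184
```

>>> {"fn": "send_rows", "kwargs": {
  "deltas": [
    [0, -0.046, 0, -0.008, 0, 0, 0],
    [0, -0.091, 0, -0.011, 0, 0, 0],
    [0, -0.137, 0, -0.012, 0, 0, 0],
    [0, -0.183, 0, -0.011, 0, 0, 0],
    [0, -0.23, 0, -0.006, 0, 0, 0],
    [0, -0.275, 0, 0, 0, 0, 0],
    [0, -0.285, 0, 0.002, 0, 0, 0],
    [0, -0.285, 0, 0.002, 0, 0, 0]
  ]
}}

```text
clock: 6.03
tcp_pos: [0.5973, -0.0969, 0.1529]
orientation: [2.207, 2.234, -0.002]
contact_force: [0.1, 0.3, 1.9]
grip_width: 0.0181
```

Run:
```python
from h import *
o=r.get_obs();print(o["clock"],o["tcp_pos"],o["contact_force"],o["moment"],o["grip_width"])
f=r.grab_frame("scene");cv2.imwrite("pics/s3.png",cv2.resize(f["pixels"][120:280,230:430,::-1],None,fx=4,fy=3.7,interpolation=cv2.INTER_CUBIC))
```

```text
6.0333 [ 0.59725345 -0.09693963  0.15290348] [0.06287039 0.3093014  1.94830218] [ 0.2076208  -0.07533635  0.01011997] 0.018098329842785095
```

View pics/s3.png

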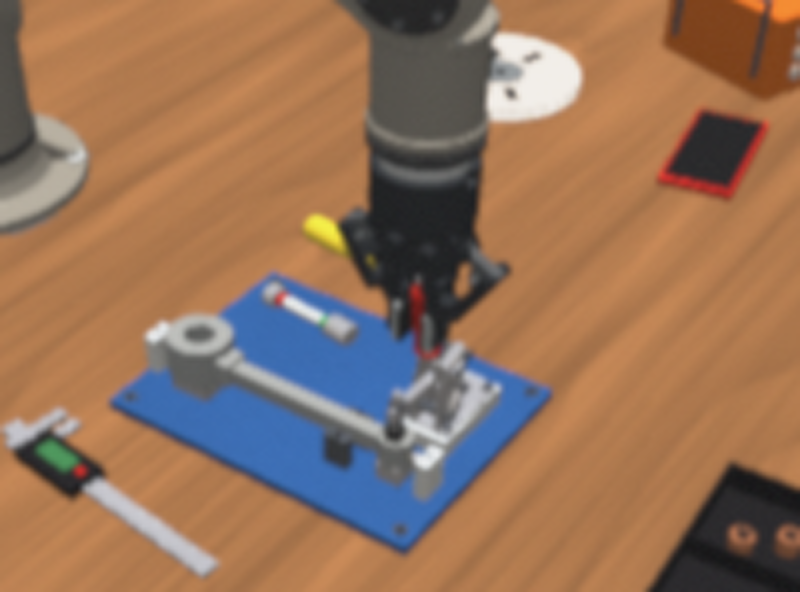

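The crop shows the bar level with the black tip on the boss (395,430), and the handle upright in the jaws. I'll release it and wait more than 2 s.

>>> {"fn": "send_rows", "kwargs": {
  "deltas": [
    [0.6, 0, 0, 0, 0, 0, 0],
    [0.6, 0, 0, 0, 0, 0, 0],
    [0.6, 0, 0, 0, 0, 0, 0],
    [0.6, 0, 0, 0, 0, 0, 0],
    [0.6, 0, 0, 0, 0, 0, 0],
    [0.6, 0, 0, 0, 0, 0, 0],
    [0.6, 0, 0, 0, 0, 0, 0],
    [0.6, 0, 0, 0, 0, 0, 0]
  ]
}}

```text
clock: 6.75
tcp_pos: [0.5974, -0.0952, 0.1532]
orientation: [2.206, 2.237, -0.0]
contact_force: [0.1, -0.8, 0.2]
grip_width: 0.0514
```

Run:
```python
from h import *
f=r.grab_frame("scene");cv2.imwrite("pics/s4.png",cv2.resize(f["pixels"][170:260,300:400,::-1],None,fx=6,fy=6,interpolation=cv2.INTER_CUBIC))
g=f["pixels"];h=cv2.cvtColor(g,cv2.COLOR_RGB2HSV);m=cv2.inRange(h,(0,150,60),(8,255,255))|cv2.inRange(h,(172,150,60),(180,255,255))
m[:180]=0;m[225:]=0;m[:,:320]=0;m[:,:350][:, :0]=0;m[:,350:]=0
ys,xs=np.nonzero(m);print(len(xs),xs.mean(),ys.mean(),ys.min(),ys.max())
c=np.array([.502,-.0745]);a=.0136;C,S=np.cos(a),np.sin(a)
w=lambda x,y,z:np.array([c[0]+C*x-S*y,c[1]+S*x+C*y,z])
for q in(1.2,1.3,1.4,1.5,1.56):
    t=1.379-q;print(q,proj(f,[w(.095,L*np.sin(t),.0485+L*np.cos(t)) for L in(.07,.1085,.147)]).round(1).tolist())
```

```text
107 335.0747663551402 206.54205607476635 198 216
1.2 [[340.7, 211.3], [342.5, 200.4], [344.3, 189.1]]
1.3 [[339.5, 212.4], [340.6, 202.0], [341.7, 191.2]]
1.4 [[338.2, 213.6], [338.6, 203.9], [338.9, 193.7]]
1.5 [[337.0, 215.0], [336.6, 206.1], [336.1, 196.7]]
1.56 [[336.2, 215.9], [335.3, 207.5], [334.4, 198.7]]
```

View pics/s4.png

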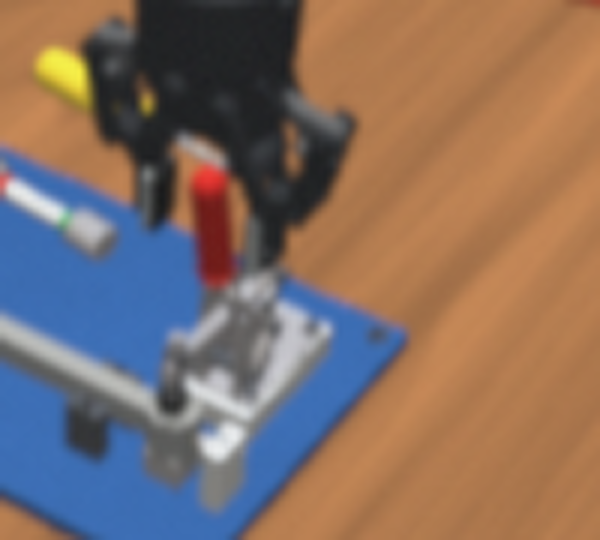

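The handle's red pixels (mean 335.1,206.5, rows 198–216) match q = 1.56, so it is locked without being held. I'll wait, regrip and swing back.

>>> {"fn": "send_rows", "kwargs": {
  "deltas": [
    [0.6, 0, 0, 0, 0, 0, 0],
    [0.6, 0, 0, 0, 0, 0, 0],
    [0.6, 0, 0, 0, 0, 0, 0],
    [0.6, 0, 0, 0, 0, 0, 0],
    [0.6, 0, 0, 0, 0, 0, 0],
    [0.6, 0, 0, 0, 0, 0, 0],
    [0.6, 0, 0, 0, 0, 0, 0],
    [0.6, 0, 0, 0, 0, 0, 0],
    [0.6, 0, 0, 0, 0, 0, 0],
    [0.6, 0, 0, 0, 0, 0, 0],
    [0.6, 0, 0, 0, 0, 0, 0],
    [0.6, 0, 0, 0, 0, 0, 0],
    [0.6, 0, 0, 0, 0, 0, 0],
    [0.6, 0, 0, 0, 0, 0, 0],
    [0.6, 0, 0, 0, 0, 0, 0],
    [0.6, 0, 0, 0, 0, 0, 0],
    [0.6, 0, 0, 0, 0, 0, 0],
    [0.6, 0, 0, 0, 0, 0, 0],
    [0.6, 0, 0, 0, 0, 0, 0],
    [0.6, 0, 0, 0, 0, 0, 0]
  ]
}}

```text
clock: 8.47
tcp_pos: [0.5974, -0.0952, 0.1532]
orientation: [2.206, 2.237, -0.0]
contact_force: [0.8, -0.5, 0.1]
grip_width: 0.0515
```

>>> {"fn": "send_rows", "kwargs": {
  "deltas": [
    [0.6, 0, 0, 0, 0, 0, 0],
    [0.6, 0, 0, 0, 0, 0, 0],
    [0, 0.006, -0.004, 0, 0, 0, 0],
    [0, 0.006, -0.004, 0, 0, 0, 0],
    [0, 0.006, -0.004, 0, 0, 0, 0],
    [0, 0.006, -0.004, 0, 0, 0, 0],
    [0, 0.006, -0.004, 0, 0, 0, 0],
    [0, 0.006, -0.004, 0, 0, 0, 0],
    [0, 0.006, -0.004, 0, 0, 0, 0],
    [0, 0.006, -0.004, 0, 0, 0, 0]
  ]
}}

```text
clock: 9.3
tcp_pos: [0.5972, -0.0942, 0.1533]
orientation: [2.206, 2.236, 0.001]
contact_force: [3.8, 0.7, -0.4]
grip_width: 0.0184
```

>>> {"fn": "send_rows", "kwargs": {
  "deltas": [
    [0, 0.045, 0, -0.006, 0, 0, 0],
    [0, 0.09, 0, -0.01, 0, 0, 0],
    [0, 0.136, 0, -0.012, 0, 0, 0],
    [0, 0.183, 0, -0.011, 0, 0, 0],
    [0, 0.23, 0, -0.007, 0, 0, 0],
    [0, 0.275, 0, 0, 0, 0, 0],
    [0, 0.364, 0, 0.022, 0, 0, 0],
    [0, 0.45, 0, 0.054, 0, 0, 0],
    [0, 0.532, 0, 0.096, 0, 0, 0],
    [0, 0.607, 0, 0.148, 0, 0, 0],
    [0, 0.677, 0, 0.209, 0, 0, 0],
    [0, 0.738, 0, 0.277, 0, 0, 0],
    [0, 0.791, 0, 0.352, 0, 0, 0],
    [0, 0.834, 0, 0.433, 0, 0, 0],
    [0, 0.868, 0, 0.519, 0, 0, 0],
    [0, 0.886, 0, 0.57, 0, 0, 0],
    [0, 0.893, 0, 0.606, 0, 0, 0],
    [0, 0.893, 0, 0.61, 0, 0, 0],
    [0, 0.893, 0, 0.61, 0, 0, 0]
  ]
}}

```text
clock: 10.88
tcp_pos: [0.5957, 0.0416, 0.0608]
orientation: [-2.204, -2.237, -0.004]
contact_force: [6.6, 3.3, 0.2]
grip_width: 0.0184
```

Run:
```python
from h import *
o=r.get_obs();print(o["clock"],o["tcp_pos"],o["contact_force"],o["moment"],o["grip_width"])
```

```text
10.8833 [0.59567572 0.04161251 0.0608106 ] [6.60860745 3.29032965 0.1776685 ] [ 0.5470305  -1.18611299  0.00391923] 0.018398475280514387
```

>>> {"fn": "send_rows", "kwargs": {
  "deltas": [
    [0.7, 0, 0, 0, 0, 0, 0],
    [0.7, 0, 0, 0, 0, 0, 0],
    [0.7, 0, 0, 0, 0, 0, 0],
    [0.7, 0, 0, 0, 0, 0, 0],
    [0.7, 0, 0, 0, 0, 0, 0],
    [0.7, 0, 0, 0, 0, 0, 0],
    [0.7, 0, 0, -0.1, 0, 0, 0],
    [0.7, 0, 0, -0.3, 0, 0, 0],
    [0.7, 0, 0, -0.5, 0, 0, 0],
    [0.7, 0, 0, -0.75, 0, 0, 0],
    [0.7, 0, 0, -1, 0, 0, 0]
  ]
}}

```text
clock: 11.8
tcp_pos: [0.5941, 0.0395, 0.2128]
orientation: [-2.205, -2.236, 0.002]
contact_force: [0.1, 0.4, 0.3]
grip_width: 0.0595
```

>>> {"fn": "send_rows", "kwargs": {
  "deltas": [
    [0.7, 0, 0, -0.25, 0, 0, 0],
    [0.7, 0, 0, -0.35, 0, 0, 0],
    [0.7, 0, 0, -0.35, 0, 0, 0]
  ]
}}

```text
clock: 12.05
tcp_pos: [0.5971, 0.0402, 0.2693]
orientation: [2.203, 2.232, 0.01]
contact_force: [0.1, -0.9, -0.0]
grip_width: 0.0594
```

Run:
```python
from h import *
o=r.get_obs();print(o["clock"],o["tcp_pos"],o["orientation"],o["contact_force"],o["joints"].round(2))
f=r.grab_frame("scene");cv2.imwrite("pics/s5.png",cv2.resize(f["pixels"][170:280,230:400,::-1],None,fx=4.5,fy=4.5,interpolation=cv2.INTER_CUBIC))
h=cv2.cvtColor(f["pixels"],cv2.COLOR_RGB2HSV);m=cv2.inRange(h,(0,150,60),(8,255,255))|cv2.inRange(h,(172,150,60),(180,255,255))
k=np.zeros_like(m);k[190:235,340:370]=m[190:235,340:370];ys,xs=np.nonzero(k);print(len(xs),xs.mean(),ys.mean(),xs.min(),xs.max())
c=np.array([.502,-.0745]);a=.0136;C,S=np.cos(a),np.sin(a)
w=lambda x,y,z:np.array([c[0]+C*x-S*y,c[1]+S*x+C*y,z])
b=w(-.037,-.05,.047);print(b)
for yaw in(a+np.pi/2,a-np.pi/2): print(delta(b+[0,0,.12],down(yaw)))
```

```text
12.05 [0.59711179 0.04023682 0.26928919] [2.20257637 2.2323105  0.00951655] [ 0.06199701 -0.89348918 -0.04814001] [ 0.28  0.38 -0.59  1.69  0.23  1.13 -0.36]
113 355.83185840707966 205.38938053097345 348 362
[ 0.4656834  -0.12499856  0.047     ]
[-1.0868 -0.8855  0.6595  0.0011  0.0011 -0.5   ]
[-1.0868 -0.8855  0.6595  0.0011 -0.0011  0.5   ]
```

View pics/s5.png

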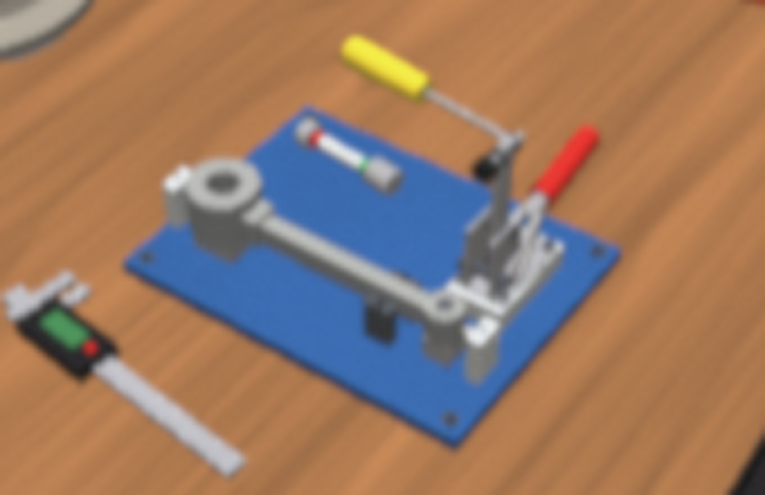

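The crop shows the handle fully open again: its red centroid is (355.8,205.4), as at the start. The bar is upright and the lever is still in its seat. Now I'll move over the balance point with a quarter turn.

>>> {"fn": "send_rows", "kwargs": {
  "deltas": [
    [0.7, -0.08, -0.07, 0, 0, 0, 0.038],
    [0.7, -0.16, -0.14, 0, 0, 0, 0.076],
    [0.7, -0.24, -0.21, 0, 0, 0, 0.114],
    [0.7, -0.32, -0.28, 0, 0, 0, 0.152],
    [0.7, -0.4, -0.35, 0, 0, 0, 0.19],
    [0.7, -0.48, -0.42, 0, 0, 0, 0.228],
    [0.7, -0.56, -0.49, 0, 0, 0, 0.266],
    [0.7, -0.64, -0.56, 0, 0, 0, 0.304],
    [0.7, -0.72, -0.63, 0, 0, 0, 0.342],
    [0.7, -0.8, -0.7, 0, 0, 0, 0.38],
    [0.7, -0.88, -0.77, 0, 0, 0, 0.418],
    [0.7, -0.96, -0.84, 0, 0, 0, 0.456],
    [1, -1, -0.88, 0, 0, 0, 0.494],
    [1, -1, -0.88, 0, 0, 0, 0.5],
    [1, -1, -0.88, 0, 0, 0, 0.5],
    [1, -1, -0.88, 0, 0, 0, 0.5],
    [1, -1, -0.88, 0, 0, 0, 0.5]
  ]
}}

```text
clock: 13.52
tcp_pos: [0.4653, -0.1114, 0.2638]
orientation: [-3.141, -0.027, 0.001]
contact_force: [-0.3, 0.5, 0.3]
grip_width: 0.0852
```

Run:
```python
from h import *
o=r.get_obs();print(o["clock"],o["tcp_pos"],o["contact_force"],o["joints"].round(2))
# refine lever line from both views: arm light pixels? use hub and boss circles in scene + arm centroid in top
c=np.array([.502,-.0745]);a=.0136;C,S=np.cos(a),np.sin(a)
w=lambda x,y,z:np.array([c[0]+C*x-S*y,c[1]+S*x+C*y,z])
f=r.grab_frame("scene");g=f["pixels"].astype(int)
k=cv2.HoughCircles(cv2.resize(cv2.cvtColor(f["pixels"],cv2.COLOR_RGB2GRAY)[200:250,260:350],None,fx=6,fy=6,interpolation=cv2.INTER_CUBIC),cv2.HOUGH_GRADIENT,1.5,60,param2=30,minRadius=35,maxRadius=70)
print(None if k is None else (k[0][:3]/6+[260,200,0]).round(1))
print(proj(f,[w(-.095,-.05,.07),w(.095,-.05,.058)]).round(1).tolist())
b=w(-.037,-.05,.047);print(b,delta(b+[0,0,-.008],down(a-np.pi/2)))
```

```text
13.5167 [ 0.46527015 -0.11135818  0.2637743 ] [-0.25183769  0.52044435  0.3065935 ] [ 0.38  0.15 -0.3   1.97  0.05  1.03 -1.5 ]
None
[[279.3, 210.3], [328.8, 237.5]]
[ 0.4656834  -0.12499856  0.047     ] [ 1.5000e-03  9.0900e-02  1.4991e+00 -1.0000e-04  1.0000e-04  1.1000e-03]
```

>>> {"fn": "send_rows", "kwargs": {
  "deltas": [
    [1, 0.001, 0.044, 0.2, 0, 0, 0.001],
    [1, 0.001, 0.088, 0.4, 0, 0, 0.001],
    [1, 0.001, 0.088, 0.6, 0, 0, 0.001],
    [1, 0.001, 0.088, 0.8, 0, 0, 0.001],
    [1, 0.001, 0.088, 1, 0, 0, 0.001],
    [1, 0.001, 0.088, 1, 0, 0, 0.001],
    [1, 0.001, 0.088, 1, 0, 0, 0.001]
  ]
}}

```text
clock: 14.15
tcp_pos: [0.4646, -0.1247, 0.1134]
orientation: [-3.14, -0.019, 0.005]
contact_force: [0.2, -0.5, 0.8]
grip_width: 0.0852
```

Run:
```python
from h import *
o=r.get_obs();print(o["clock"],o["tcp_pos"],o["contact_force"])
print(delta(np.array([.4657,-.1247,.039]),down(.0136-np.pi/2)))
f=r.grab_frame("scene");cv2.imwrite("pics/s6.png",cv2.resize(f["pixels"][160:270,230:380,::-1],None,fx=5,fy=5,interpolation=cv2.INTER_CUBIC))
```

```text
14.15 [ 0.46459688 -0.12471208  0.11338334] [ 0.20051126 -0.52015061  0.7973445 ]
[ 9.000e-03  6.000e-04  4.959e-01 -4.000e-04  1.100e-03 -4.000e-04]
```

View pics/s6.png

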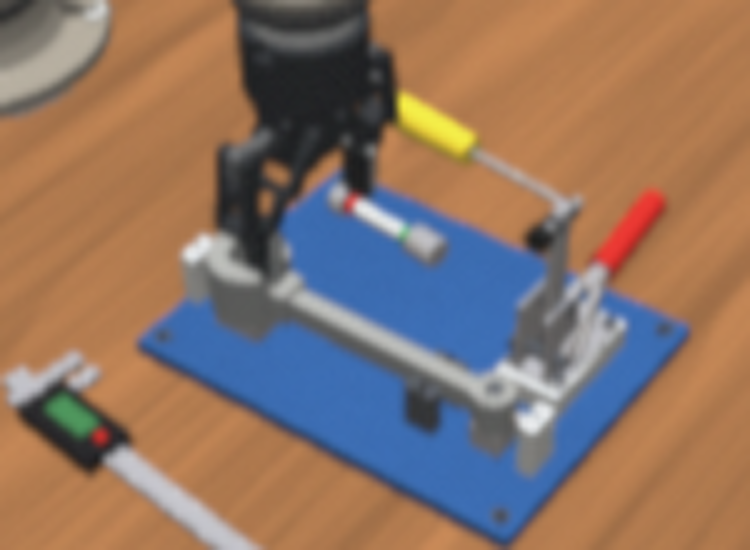

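The crop shows the open jaws straddling the arm just outside the hub neck, clear of the plug gauge at (385,222). I'll descend and close gently.

>>> {"fn": "send_rows", "kwargs": {
  "deltas": [
    [1, 0.006, 0, 0.12, 0, 0, 0],
    [1, 0.006, 0, 0.24, 0, 0, 0],
    [1, 0.006, 0, 0.36, 0, 0, 0],
    [1, 0.006, 0, 0.45, 0, 0, 0],
    [1, 0.006, 0, 0.495, 0, 0, 0],
    [1, 0.006, 0, 0.495, 0, 0, 0],
    [0.3, 0.006, 0, 0.495, 0, 0, 0],
    [0.3, 0.006, 0, 0.495, 0, 0, 0],
    [0.3, 0.006, 0, 0.495, 0, 0, 0],
    [0.3, 0.006, 0, 0.495, 0, 0, 0],
    [0.3, 0.006, 0, 0.495, 0, 0, 0],
    [0, 0.006, 0, 0.495, 0, 0, 0],
    [0, 0.006, 0, 0.495, 0, 0, 0],
    [0, 0.006, 0, 0.495, 0, 0, 0],
    [0, 0.006, 0, 0.495, 0, 0, 0],
    [0, 0.006, 0, 0.495, 0, 0, 0],
    [0, 0.006, 0, 0.495, 0, 0, 0]
  ],
  "squeeze": 20
}}

```text
clock: 15.62
tcp_pos: [0.4665, -0.1251, 0.0404]
orientation: [-3.141, -0.017, -0.001]
contact_force: [-1.3, 1.1, 6.2]
grip_width: 0.0136
```

Run:
```python
from h import *
o=r.get_obs();print(o["clock"],o["tcp_pos"],o["orientation"],o["contact_force"],o["moment"],o["grip_width"])
print(R.from_rotvec(o["orientation"]).as_matrix().round(4))
```

```text
15.6167 [ 0.46651375 -0.12508224  0.04036496] [-3.14147719e+00 -1.74381715e-02 -7.51016218e-04] [-1.27352243  1.10016493  6.21825482] [0.27804995 0.26338075 0.04880221] 0.013617931575107883
[[ 9.999e-01  1.110e-02  5.000e-04]
 [ 1.110e-02 -9.999e-01  1.000e-04]
 [ 5.000e-04 -1.000e-04 -1.000e+00]]
```

>>> {"fn": "send_rows", "kwargs": {
  "deltas": [
    [0, 0, 0, 0, 0, 0, 0],
    [0, 0, 0, 0, 0, 0, 0],
    [0, 0, 0, 0, 0, 0, 0],
    [0, 0, 0, 0, 0, 0, 0],
    [0, 0, 0, -0.02, 0, 0, 0],
    [0, 0, 0, -0.05, 0, 0, 0],
    [0, 0, 0, -0.08, 0, 0, 0],
    [0, 0, 0, -0.11, 0, 0, 0],
    [0, 0, 0, -0.15, 0, 0, 0],
    [0, 0, 0, -0.2, 0, 0, 0],
    [0, 0, 0, -0.27, 0, 0, 0],
    [0, 0, 0, -0.34, 0, 0, 0],
    [0, 0, 0, -0.42, 0, 0, 0],
    [0, 0, 0, -0.5, 0, 0, 0],
    [0, 0, 0, -0.57, 0, 0, 0],
    [0, 0, 0, -0.62, 0, 0, 0],
    [0, 0, 0, -0.66, 0, 0, 0],
    [0, 0, 0, -0.67, 0, 0, 0],
    [0, 0, 0, -0.67, 0, 0, 0],
    [0, 0, 0, -0.67, 0, 0, 0]
  ],
  "squeeze": 80
}}

```text
clock: 17.28
tcp_pos: [0.4659, -0.1254, 0.1401]
orientation: [-3.141, -0.017, 0.001]
contact_force: [-0.1, 0.5, -4.1]
grip_width: 0.0128
```

```bash
python3 - <<'E'
from h import *
o=r.get_obs();print(o["clock"],o["tcp_pos"],o["contact_force"],o["moment"],o["grip_width"])
print(R.from_rotvec(o["orientation"]).as_matrix().round(4))
c=np.array([.502,-.0745]);a=.0136;C,S=np.cos(a),np.sin(a)
w=lambda x,y,z:np.array([c[0]+C*x-S*y,c[1]+S*x+C*y,z])
for n in("scene","top"):
    f=r.grab_frame(n);print(n,proj(f,[w(-.095,-.05,.17),w(.095,-.05,.158)]).round(1).tolist())
    if n=="scene": q=f["pixels"][140:265,240:380]
    else: q=f["pixels"][140:250,285:395]
    cv2.imwrite(f"pics/{n}7.png",cv2.resize(q[:,:,::-1],None,fx=4.8,fy=4.8,interpolation=cv2.INTER_CUBIC))
E
python3 -c "
import cv2,numpy as np
a=cv2.imread('pics/scene7.png');b=cv2.imread('pics/top7.png');b=cv2.resize(b,(600,600));a=cv2.resize(a,(672,600))
cv2.imwrite('pics/both7.png',cv2.resize(np.hstack([a,b]),(800,378)))"
```

```text
17.2833 [ 0.46590031 -0.12536018  0.1401265 ] [-0.12569059  0.52495635 -4.1123438 ] [ 0.00502464  0.01771805 -0.05101323] 0.012790893569194101
[[ 9.999e-01  1.050e-02 -6.000e-04]
 [ 1.050e-02 -9.999e-01  1.000e-04]
 [-6.000e-04 -1.000e-04 -1.000e+00]]
scene [[277.2, 185.6], [329.5, 212.6]]
top [[345.8, 217.7], [343.3, 160.3]]
```

View pics/scene7.png

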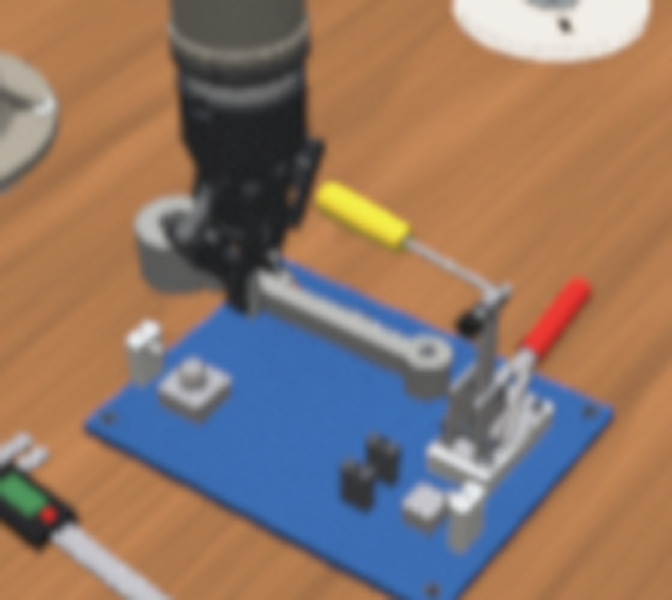

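View pics/top7.png

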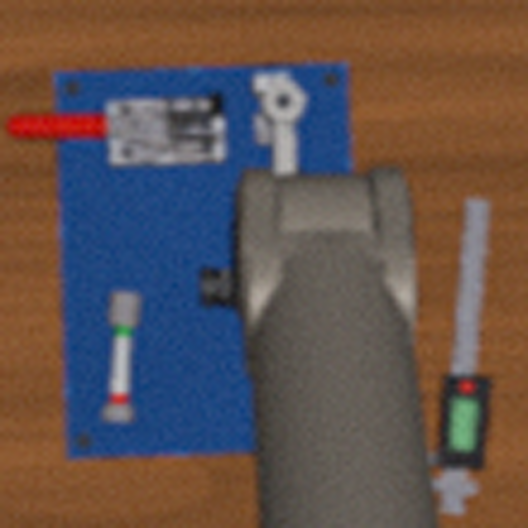

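The scene crop shows the lever clear above the nest and roughly level, with its boss at crop (427,350). The top crop puts the boss at (284,102). The wrench is about 4.1 N with almost no moment. I'll do one numeric check of the boss position with the same method as before.

Run:
```python
from h import *
f=r.grab_frame("top");g=cv2.cvtColor(f["pixels"],cv2.COLOR_RGB2GRAY)
sub=lambda im,x0,y0,x1,y1:cv2.resize(im[y0:y1,x0:x1],None,fx=8,fy=8,interpolation=cv2.INTER_CUBIC)
old=cv2.cvtColor(cv2.imread("pics/top0.png"),cv2.COLOR_BGR2GRAY)
for nm,im,(x0,y0,x1,y1),z in(("old boss",old,(332,155,352,176),.058),("new boss",g,(334,152,352,172),.158)):
    k=cv2.HoughCircles(cv2.GaussianBlur(sub(im,x0,y0,x1,y1),(9,9),0),cv2.HOUGH_GRADIENT,1,40,param1=80,param2=12,minRadius=26,maxRadius=48)
    if k is None: print(nm,None);continue
    p=(k[0][:2,:2]+.5)/8-.5+[x0,y0];print(nm,p.round(2).tolist(),k[0][:2,2]/8,cast(f,p,z).round(4).tolist())
# arm edges columns in top: rows between boss and wrist (new), mean x of bright pixels
for nm,im,rows,z in(("old",old,range(171,206),.054),("new",g,range(168,175),.154)):
    P=[]
    for y in rows:
        v=np.clip(im[y,336:352].astype(float)-110,0,None)
        if v.sum()>50:P.append([np.sum(v*np.arange(336,352))/v.sum(),y])
    W=cast(f,P,z);print(nm,len(P),W[:,:2].mean(0).round(4),np.polyfit(W[:,0],W[:,1],1).round(4))
# levelness in scene: lower/upper edge of arm
f=r.grab_frame("scene");s=cv2.cvtColor(f["pixels"],cv2.COLOR_RGB2GRAY);old=cv2.cvtColor(cv2.imread("pics/scene0.png"),cv2.COLOR_BGR2GRAY)
for nm,im,(x0,y0,x1,y1) in(("old",old,(316,228,340,250)),("new",s,(318,202,340,226))):
    k=cv2.HoughCircles(cv2.GaussianBlur(sub(im,x0,y0,x1,y1),(9,9),0),cv2.HOUGH_GRADIENT,1,40,param1=80,param2=10,minRadius=14,maxRadius=48)
    if k is not None: print(nm,((k[0][:2,:2]+.5)/8-.5+[x0,y0]).round(2).tolist(),k[0][:2,2]/8)
o=r.get_obs();print(o["tcp_pos"],o["contact_force"],o["moment"])
```

```text
old boss [[341.62, 164.75]] [4.225] [[0.5977, -0.1227, 0.058]]
new boss None
old 35 [ 0.5163 -0.1233] [ 0.0106 -0.1287]
new 7 [ 0.5626 -0.1238] [ 0.0972 -0.1786]
old [[335.75, 243.62]] [2.6]
[ 0.46589663 -0.12526875  0.13992086] [-0.0180069   0.61467381 -3.4883722 ] [ 0.06887983 -0.0310236  -0.03820019]
```

Run:
```python
from h import *
def hole(im,cx,cy,z,f):
    k=cv2.resize(im[cy-4:cy+5,cx-4:cx+5],None,fx=10,fy=10,interpolation=cv2.INTER_CUBIC).astype(float)
    h=k[25:65,25:65];v=np.clip(np.percentile(h,50)-h,0,None);yy,xx=np.mgrid[25:65,25:65]
    p=np.array([[(v*xx).sum()/v.sum(),(v*yy).sum()/v.sum()]]);p=(p+.5)/10-.5+[cx-4,cy-4]
    return p.round(2).tolist(),cast(f,p,z).round(4).tolist()
for n,o,nw in(("top",(342,165),(344,161)),("scene",(328,237),(329,213))):
    f=r.grab_frame(n);g=cv2.cvtColor(f["pixels"],cv2.COLOR_RGB2GRAY);old=cv2.cvtColor(cv2.imread(f"pics/{n}0.png"),cv2.COLOR_BGR2GRAY)
    print(n,"old",hole(old,*o,.055,f),"new",hole(g,*nw,.155,f))
```

```text
top old ([[341.52, 164.84]], [[0.5978, -0.1225, 0.055]]) new ([[343.45, 160.52]], [[0.5973, -0.1237, 0.155]])
scene old ([[328.38, 237.17]], [[0.5942, -0.1202, 0.055]]) new ([[328.57, 212.72]], [[0.5939, -0.1223, 0.155]])
```

The boss is within about 2 mm of straight above its start: x −0.4 mm, y −1.2 to −2.1 mm. I'll trim that slightly, settle and hand in.

>>> {"fn": "send_rows", "kwargs": {
  "deltas": [
    [0, 0, -0.003, 0, 0, 0, -0.001],
    [0, 0, -0.005, -0.002, 0, 0, -0.002],
    [0, 0, -0.005, -0.002, 0, 0, -0.002],
    [0, 0, -0.005, -0.002, 0, 0, -0.002],
    [0, 0, -0.005, -0.002, 0, 0, -0.002],
    [0, 0, -0.005, -0.002, 0, 0, -0.002]
  ]
}}

```text
clock: 18.08
tcp_pos: [0.4662, -0.1246, 0.1408]
orientation: [3.141, 0.026, 0.0]
contact_force: [-0.5, 0.9, -4.3]
grip_width: 0.0126
```

Run:
```python
from h import *
o=r.get_obs();print(o["clock"],o["tcp_pos"],o["contact_force"],o["moment"],o["grip_width"],np.abs(o["qvel"]).max())
print(R.from_rotvec(o["orientation"]).as_matrix().round(4))
print(r.hand_in())
```

```text
18.0833 [ 0.46621602 -0.12464553  0.14078143] [-0.48935765  0.87604341 -4.30944045] [-0.02083906  0.03602406  0.03860249] 0.012580060739297369 0.0024041295393775067
[[ 9.999e-01  1.690e-02  1.000e-04]
 [ 1.690e-02 -9.999e-01 -0.000e+00]
 [ 1.000e-04  0.000e+00 -1.000e+00]]
the job is handed in; nothing more can be done
None
```

The job is done and handed in at about 18 s of the 64 s allowed.

- **Clamp:** I swung the red handle over centre and let go of it. In the image it stood at q ≈ 1.56 (locked) with the tip on the boss. It stayed locked for well over 2 s, then I swung it back. The handle's image position matched the start, so it is fully open, and the lever was still in its seat.
- **Lift:** I gripped the lever at its balance point and raised it straight up by about 100 mm (TCP z from 0.040 to 0.141 m).
- **Last checks:**
  - The tool was vertical to within 0.0001 in the direction cosines. The load was about 4.3 N (about 0.44 kg) with moments under 0.04 N m, so the lever hangs balanced and level.
  - Before a final trim (0.75 mm and 0.36°), the boss was within about 0.5 mm in x and 1.2–2.1 mm in y of straight above its start. I did not re-measure it in the cameras after the trim.
  - The last yaw is 0.017 rad, against my estimates for the nest of 0.011 to 0.015.
- **Not confirmed:**
  - The hub was hidden by the hand, and one circle fit on the boss failed, so I measured the boss hole instead.
  - I judged the bystanders undisturbed by eye in the crops, which showed the plug gauge, caliper and driver. The carton and bottle were not in those later views.

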